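# Close up a ring wax mould on its guide pins

### The job

Put the ring mould together on its two-pin base, ready for wax: first the brass core plate over the pins, then the steel core (the thick-stemmed one, not the copper spare) into the plate's round seat, then the bare aluminium cavity plate over the pins and round the core, and last the blue sprue plate on top with its brass bush upward. Set each part gently and fully home and let go of it before taking the next; leave the spare core, the hammer and the jar where they are.

Things in the scene. Friction and masses are not known exactly. Their poses are not given: they have to be found in the camera images.
- mould_base: Base of a ring wax mould: dark steel slab 150 x 82 x 12 mm, fixed (placed afresh each start), with two upright bright 10 mm pins at x = +-46 mm, y = 0. Pins rise 42 mm above the slab: 36 mm straight, then a 6 mm taper to 4 mm wide. Origin: centre of the underside, on the bench; x along the length and line of pins, within 0.5 rad of the world y line; z up.
- core_plate: Brass core plate, loose, 120 x 58 x 14 mm, 0.72 kg, two 12.5 mm through holes at x = +-46 mm, y = 0; in the middle of its top a round seat 41 mm wide, 6 mm deep for the core's foot. Lies flat. Origin: centre of the underside; x along the length, within 0.5 rad of the world y line; z up; same either way round. Grip across the 58 mm width. Home: underside on the base slab's top.
- core: Bright steel ring core, loose, 85 g: round foot 38 mm wide, 6 mm high, bevelled below, under a round stem 22 mm wide, 11.5 mm high (17.5 mm in all). Stands on its foot. Origin: centre of the underside, z up. Grip by the stem. Home: foot on the floor of the core plate's seat, which is 8 mm above that plate's underside.
- cavity_plate: Bare silver-grey aluminium cavity plate, loose, 120 x 58 x 12 mm, 0.21 kg, two 12.5 mm through holes at x = +-46 mm, y = 0 and a 28 mm through bore in the middle for the core's stem. Lies flat. Origin: centre of the underside; x along the length, within 0.5 rad of the world y line; z up; same either way round. Grip across the 58 mm width. Home: underside on the core plate's top.
- sprue_plate: Blue sprue plate, loose, 120 x 58 x 12 mm, 0.26 kg, two 12.5 mm through holes at x = +-46 mm, y = 0; in the middle of its top a brass bush 26 mm wide, 10 mm high. Lies flat. Origin: centre of the underside; x along the length, within 0.5 rad of the world y line; z up; same either way round. Grip across the 58 mm width or by the bush. Home: underside on the cavity plate's top.
- spare_core: Copper-coloured spare core, loose, not used now: the same 38 x 6 mm foot but a thinner stem, 14 mm wide; 17.5 mm high in all. Stands on its foot. Origin: centre of the underside, z up.
- hammer: Chasing hammer lying right of the work: wooden handle 200 mm long, steel head 60 mm across, at most 29 mm high; a bystander. Origin: under the middle of the handle, x along it towards the head.
- jar: White round jar with a blue lid, 68 mm wide, 65 mm high, standing left of the work; a bystander. Origin: centre of the underside, z up.
Things that resemble listed ones, but are neither listed nor needed, are in the scene too. There is more than one size of the sprue_plate; the one meant has the size given above. Several things have the shape of the cavity_plate; the one meant has the colours described above.

How it is judged:
On the way, in this order (a step that is already met when the one before it is completed fails the run):
1. The brass core plate is home on the base's two pins and let go (horizontal distance between core_plate and mould_base below 0.004 m and z of core_plate in the frame of mould_base between 0.0105 and 0.0135 m and angle between core_plate's own z axis and vertical below 0.06 rad and angle between the x axis of core_plate and the x axis of mould_base, either way round below 0.08 rad and contact force between the fingers and core_plate below 0.3 N), for 0.2 s.
2. The steel core stands home in the core plate's seat and is let go (horizontal distance between core and mould_base below 0.004 m and z of core in the frame of mould_base between 0.0185 and 0.0215 m and angle between core's own z axis and vertical below 0.06 rad and contact force between the fingers and core below 0.3 N), for 0.2 s.
3. The bare aluminium cavity plate is home on the pins, around the core, and let go (horizontal distance between cavity_plate and mould_base below 0.004 m and z of cavity_plate in the frame of mould_base between 0.0245 and 0.0275 m and angle between cavity_plate's own z axis and vertical below 0.06 rad and angle between the x axis of cavity_plate and the x axis of mould_base, either way round below 0.08 rad and contact force between the fingers and cavity_plate below 0.3 N), for 0.2 s.
4. The blue sprue plate is home on top, brass bush upward, and let go (horizontal distance between sprue_plate and mould_base below 0.004 m and z of sprue_plate in the frame of mould_base between 0.0365 and 0.0395 m and angle between sprue_plate's own z axis and vertical below 0.06 rad and angle between the x axis of sprue_plate and the x axis of mould_base, either way round below 0.08 rad and contact force between the fingers and sprue_plate below 0.3 N), for 0.2 s.
At the end, for the whole second after the job is handed in: Stacked on the base, undersides this far above the base's own: brass core plate 12 mm, steel core 20, aluminium cavity plate 26, blue sprue plate 38 (within 1.5 mm), all within 4 mm of its centre, level within 0.06 rad, plates in line with the pins within 0.08 rad, at rest, released (horizontal distance between each of core_plate, core, cavity_plate, sprue_plate and mould_base below 0.004 m and z of core_plate in the frame of mould_base between 0.0105 and 0.0135 m and angle between each of core_plate, core, cavity_plate, sprue_plate's own z axis and vertical below 0.06 rad and angle between the x axis of each of core_plate, cavity_plate, sprue_plate and the x axis of mould_base, either way round below 0.08 rad and linear speed of each of core_plate, core, cavity_plate, sprue_plate below 0.01 m/s and angular speed of each of core_plate, core, cavity_plate, sprue_plate below 0.1 rad/s and z of core in the frame of mould_base between 0.0185 and 0.0215 m and z of cavity_plate in the frame of mould_base between 0.0245 and 0.0275 m and z of sprue_plate in the frame of mould_base between 0.0365 and 0.0395 m); the robot touches nothing.
It fails at once if a mould part dropped or forced home (more than 80 N between two mould parts) (contact force between any of core_plate, cavity_plate, sprue_plate and mould_base above 80 N or contact force between any of core, cavity_plate and core_plate above 80 N or contact force between any of cavity_plate, sprue_plate and core above 80 N or contact force between sprue_plate and cavity_plate above 80 N).
It fails at once if the spare core moved by more than 15 mm (distance of spare_core from where it was at the start of the episode above 0.015 m).
It fails at once if the hammer moved by more than 25 mm (distance of hammer from where it was at the start of the episode above 0.025 m).
It fails at once if the jar moved by more than 25 mm or tipped (distance of jar from where it was at the start of the episode above 0.025 m or angle between jar's own z axis and vertical above 0.3 rad).
It also fails if it takes over 112 s, if anything falls off the work surface, if the arm or the gripper's body presses on something with over 40 N, if the wrist force passes 120 N, or if a joint passes its speed limit or range.

### The arm

A 7-joint arm with a two-finger parallel gripper is mounted at the origin on the work surface. World frame = base frame: x ahead of the robot, y to its left, z up, the work surface at z = 0. Lengths are in m, angles in rad, forces in N, time in s.
With the tool pointing down it reaches from about 0.4 to 0.85 m from the base axis. Payload 10.4 kg.
Tool frame: the origin (TCP) lies midway between the tips of the shut fingers; the grasp point (between the pads) lies 19 mm behind it (r.grasp_offset is the distance from the TCP to the grasp point, in m); x points along the fingers, y is the direction in which the jaws open and shut, and the axes are right-handed (so a half turn about x gives the same grasp; the last joint's range is limited). The gripper opens to 87 mm and grips with 3 to 60 N. Pads are 19 mm wide; open, the fingers measure 117 mm over their backs; the gripper's body (75 mm by 190 mm) begins 51 mm behind the grasp point.
Start: joints at [1.248, 0.332, -0.065, 1.46, 0.022, 1.35, -0.088], TCP at [0.185, -0.597, 0.223] pointing down, gripper open.
Joint ranges: [-2.6, 2.6], [-0.5, 2.12], [-1.47, 1.34], [0.16, 2.42], [-1.27, 4.41], [0.06, 2.06], [-2.6, 2.6]. Speed limits (rad/s): [2.22, 2.22, 2.79, 2.79, 3.14, 3.14, 3.14].

### API

Orientations are given as a unit quaternion [x, y, z, w].
In Python, from bench import r, vision, close_job gives the robot as it stands. The module is installed in compiled form; this text tells all that it offers.
- The arm moves only by the shell command python3 -m pendant 'ROWS' [OPENING] [FORCE]. ROWS is text: rows parted by semicolons, each of 6 numbers parted by spaces: the shift along the tool's x, y, z in units of 0.25 m (1.0 is 0.25 m), then the turn, a rotation vector about the tool's x, y, z in units of 1.5 rad (1.0 is 1.5 rad). A call has 1 to 8 rows; each row is the pose to reach, as a shift and turn from the pose commanded when the call began, along the tool's axes at that moment; what a row does not reach only later rows make up. A row lasts 1/10 s, in which the tool goes at most 50 mm and 8.59 degrees, less where a joint would pass 70% of its speed; a pose out of reach is approached as far as the arm can. A call with a number of a shift or a turn outside -1 to 1 is refused whole. A call with a gripper value outside its range is refused whole. OPENING is the gripper command: -1 is shut, 1 is fully open, values between are in proportion, set as the call begins (- or left out, the last holds). The fingers move at their own pace and stop on an object; FORCE is the grip in N (left out, the last holds). Time passes only in rows, so rows that repeat a pose let the fingers close. It gives the time, the measured TCP pose, the force and the opening at its end, in the units of the state.
- r.read_state(): the state, without advancing time (a new reading comes with each control period).
- vision.camera(name): name is "side" or "top" or "wrist"; returns (picture, depth): 400x640x3 uint8, blue, green, red; 400x640 float32, m along the optical axis (not along the pixel's ray), 0 where there is no reading.
- vision.get_calibration(name): a dict with "camera_matrix" (3x3 intrinsics, pixels), "rvec" (rotation vector, rad) and "tvec" (3), from world to camera coordinates, as OpenCV has them. Camera axes: x right, y down, z forward; pixel columns grow to the right and rows downward; lengths in m; the calibration is good to about 2 mm. A picture is of the moment at which its call begins: read the wrist's pose just before it. get_calibration takes no time and is no camera call; for the wrist camera it gives the pose at the moment of the call.
- close_job(): hands the job in, once; it reports no verdict.
The state is a dict: "time": time; "joint_positions": joint angles; "joint_vel": joint speeds; "joint_torque": joint torques, N m; "ee_pos": TCP position; "eef_rot": TCP orientation; "ft_force": force on the tool from outside, world axes, zero at the start; "torque": the same for the moment, N m; "width": finger opening in m.
Only numpy, scipy, OpenCV 4.12 (cv2) and the standard library are available. Lean on these libraries where they do the work, as an engineer would, in place of code of your own. Each camera call takes 0.05 s, during which the arm holds its last target. There are 200 camera calls.

## Working session

There is one attempt and no reset: what is moved stays moved. The work goes in short steps, Python scripts to look and compute and a shell command to move; the robot and the scene stay as the last step left them, time stands still between calls to the robot, and variables do not carry over. Pictures are saved under pics/ and viewed, about 12 in all and at most 16, crops included, and the job is handed in when it is done.

```bash
mkdir -p pics; cat > h.py <<'E'
import numpy as np, cv2
from scipy.spatial.transform import Rotation as R
from bench import r, vision, close_job
def cal(n):
    c=vision.get_calibration(n); return np.array(c["camera_matrix"],float),R.from_rotvec(np.ravel(c["rvec"])).as_matrix(),np.ravel(c["tvec"]).astype(float)
def onplane(uv,z,c):
    K,Rm,t=c; o=-Rm.T@t
    d=(Rm.T@np.linalg.solve(K,np.c_[np.atleast_2d(uv),np.ones(len(np.atleast_2d(uv)))].T)).T
    return o+d*((z-o[2])/d[:,2])[:,None]
def cloud(D,c):
    K,Rm,t=c; v,u=np.mgrid[:D.shape[0],:D.shape[1]]
    p=np.stack([(u-K[0,2])/K[0,0]*D,(v-K[1,2])/K[1,1]*D,D],-1)
    return (p-t)@Rm
E
python3 - <<'E'
from h import *
s=r.read_state(); print({k:np.round(v,3).tolist() for k,v in s.items()}, r.grasp_offset)
for n in("top","side","wrist"):
    c=cal(n); p,d=vision.camera(n); cv2.imwrite(f"pics/{n}0.png",p); np.savez(f"{n}0.npz",p=p,d=d,K=c[0],R=c[1],t=c[2]); print(n,np.round(-c[1].T@c[2],3),c[0][0,0],(d>0).mean())
E
```

```text
{'time': 0.0, 'joint_positions': [1.248, 0.333, -0.065, 1.461, 0.022, 1.35, -0.089], 'joint_vel': [-0.001, -0.0, 0.0, -0.001, -0.0, 0.001, -0.002], 'joint_torque': [0.0, -62.324, 0.025, -38.99, -0.061, 0.04, 0.0], 'ee_pos': [0.184, -0.597, 0.222], 'eef_rot': [-0.699, -0.106, 0.699, -0.105], 'ft_force': [-0.131, -0.123, 0.892], 'torque': [0.052, 0.02, 0.025], 'width': 0.087} 0.0187
top [ 0.352 -0.009  1.151] 448.9122924594107 0.99620703125
side [0.409 0.863 0.833] 395.62087938639763 0.9961171875
wrist [ 0.254 -0.576  0.384] 301.4176152043052 0.99621484375
```

View pics/top0.png

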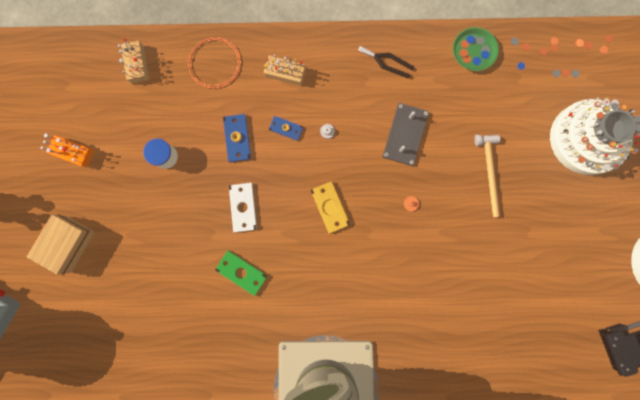

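View pics/side0.png

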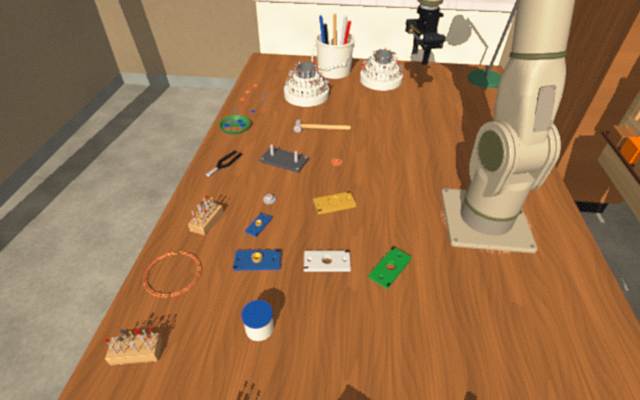

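The top view shows these things:
- Base: (406,134), pins at about (401,107) and (414,150).
- Brass core plate: (330,207).
- Steel core: (328,131). The copper spare is at (412,203).
- Plates shaped like the cavity plate: silver-grey (243,207) and green (242,272). The bare silver one fits.
- Blue sprue plates: large (237,137) and small (286,128). The large one should fit the 120 x 58 size.

I'll measure them and check an enlarged crop.

```bash
cat >> h.py <<'E'
def rect(mask,z,c,near=None):
    """min-area rectangle (world, at plane z) of the largest blob (or blob nearest 'near' px)"""
    n,l,st,ce=cv2.connectedComponentsWithStats(mask.astype(np.uint8)); ok=[i for i in range(1,n) if st[i,4]>40]
    i=max(ok,key=lambda i:st[i,4]) if near is None else min(ok,key=lambda i:np.hypot(*(ce[i]-near)))
    cn,_=cv2.findContours((l==i).astype(np.uint8),cv2.RETR_EXTERNAL,cv2.CHAIN_APPROX_NONE)
    P=onplane(max(cn,key=len)[:,0].astype(float),z,c)[:,:2]
    (cx,cy),(w,h),a=cv2.minAreaRect((P*1000).astype(np.float32))
    if w<h: a+=90
    yaw=(np.radians(a))%np.pi   # long axis from world x
    return np.array([cx,cy])/1000,max(w,h),min(w,h),yaw
E
python3 - <<'E'
from h import *
f=np.load("top0.npz"); p,d=f["p"],f["d"]; c=(f["K"],f["R"],f["t"]); P=cloud(d,c)
h=P[...,2]; print("bench z med",np.median(h[150:300,150:500]))
things=dict(base=(406,134,.012),core_plate=(330,207,.014),core=(328,131,.0175),cav=(243,207,.012),green=(242,272,.012),spr=(237,137,.012),spr_small=(286,128,.012),spare=(412,203,.0175),jar=(155,152,.065),hammer=(490,180,.02))
bz=np.median(h[150:300,150:500]); m=((h-bz)>0.005)
for n,(u,v,z) in things.items():
    try:
        xy,L,W,a=rect(m,z,c,(u,v)); print(n,xy.round(4),round(L,1),round(W,1),"yaw",round(a,3))
    except Exception as e: print(n,e)
crop=cv2.resize(p[85:305,200:450],(750,660),interpolation=cv2.INTER_CUBIC)
cv2.imwrite("pics/crop1.png",cv2.resize(crop,(680,598)))
E
```

```text
bench z med -0.0006774001814201314
base [ 0.6353 -0.2138] 152.9 84.7 yaw 2.822
core_plate [ 0.4474 -0.0168] 120.1 60.4 yaw 0.403
core [ 0.6432 -0.0112] 35.4 33.3 yaw 0.983
cav [0.4497 0.2067] 120.2 60.5 yaw 0.101
green [0.2837 0.2088] 121.7 58.9 yaw 0.999
spr [0.631  0.2245] 122.0 59.0 yaw 0.124
spr_small [0.6546 0.0965] 81.5 40.8 yaw 1.192
spare [ 0.4536 -0.2218] 35.4 32.9 yaw 1.56
jar [0.5789 0.4037] 85.3 67.5 yaw 0.803
hammer [ 0.5233 -0.4134] 210.0 63.2 yaw 3.088
```

View pics/crop1.png

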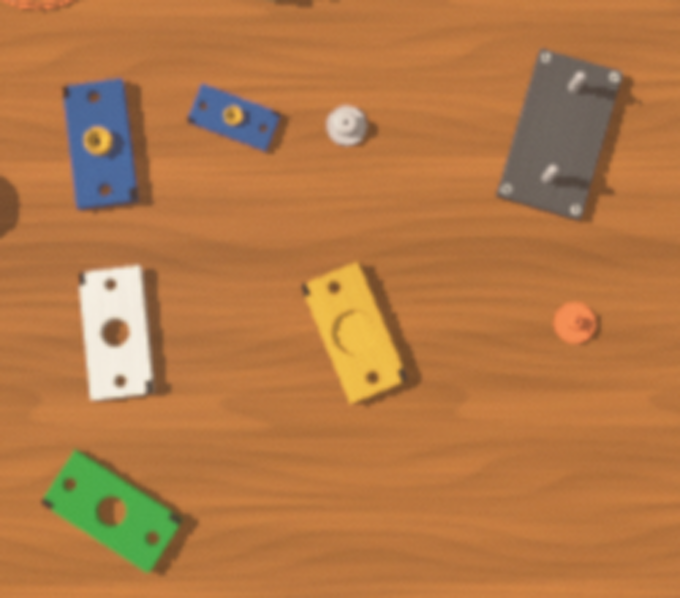

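The crop confirms the picks. The silver-grey plate at (243,207) is the cavity plate, because the other one of its shape is green. The large blue plate at (237,137) measures 122 x 59 mm and the small one only 81 mm. The steel core at (328,131) has a thick stem. In the pictures the lengths run near world x, not y, and I'll go by what the pictures show. Next I'll work out the hover over the base.

```bash
cat >> h.py <<'E'
def go(xyz,longyaw=None,s=None):
    """prints shift/turn units to bring TCP to xyz, tool down, jaws (tool y) across long axis"""
    s=s or r.read_state(); p=np.array(s["ee_pos"]); Q=R.from_quat(s["eef_rot"]).as_matrix()
    x=np.array([0,0,-1.]); 
    if longyaw is None: y=Q[:,1].copy()
    else:
        y=np.array([-np.sin(longyaw),np.cos(longyaw),0]); y*=np.sign(y@Q[:,1])
    y[2]=0; y/=np.linalg.norm(y); T=np.c_[x,y,np.cross(x,y)]
    sh=Q.T@(np.array(xyz)-p)/.25; tu=R.from_matrix(Q.T@T).as_rotvec()/1.5
    print("row:",*sh.round(3),*tu.round(3)," rows>=",int(np.ceil(max(np.linalg.norm(sh)*5,np.linalg.norm(tu)*10))))
E
python3 - <<'E'
from h import *
s=r.read_state(); print(R.from_quat(s["eef_rot"]).as_matrix().round(3)); go([.635,-.214,.25],2.822); go([.447,-.017,.25],.403)
E
```

```text
[[-0.     0.295 -0.955]
 [ 0.001 -0.955 -0.295]
 [-1.    -0.001  0.   ]]
row: -0.111 -0.931 -2.174 0.413 0.0 0.001  rows>= 12
row: -0.11 -1.906 -1.688 -0.069 0.0 0.001  rows>= 13
```

```bash
python3 -m pendant '-0.11 -0.46 -1 0 0 0;-0.11 -0.46 -1 0 0 0;-0.11 -0.46 -1 0 0 0;-0.11 -0.46 -1 0 0 0;-0.11 -0.46 -1 0 0 0;-0.11 -0.46 -1 0 0 0;-0.11 -0.46 -1 0 0 0;-0.11 -0.46 -1 0 0 0' 1 && python3 -m pendant '0 -0.47 -1 0.2 0 0;0 -0.47 -1 0.2 0 0;0 -0.47 -1 0.2 0 0;0 -0.47 -1 0.2 0 0;0 -0.47 -1 0.2 0 0;0 -0.47 -1 0.2 0 0;0 -0.47 -1 0.2 0 0;0 -0.47 -1 0.2 0 0'; python3 -c "
from h import *
go([.635,-.214,.25],2.822)"
```

```text
time: 0.95
ee_pos: [0.3895, -0.4133, 0.2499]
eef_rot: [-0.699, -0.106, 0.699, -0.106]
ft_force: [-1.1, -0.3, -0.3]
width: 0.0871
time: 1.75
ee_pos: [0.5932, -0.2284, 0.2493]
eef_rot: [-0.707, 0.0, 0.708, 0.0]
ft_force: [-0.2, -1.7, 0.2]
width: 0.0868
row: -0.003 -0.058 -0.167 0.212 0.001 -0.0  rows>= 3
```

```bash
python3 -m pendant '0 -0.06 -0.167 0.212 0 0;0 -0.06 -0.167 0.212 0 0;0 -0.06 -0.167 0.212 0 0;0 -0.06 -0.167 0.212 0 0;0 -0.06 -0.167 0.212 0 0'
cat >> h.py <<'E'
def snap(name,tag):
    s=r.read_state(); c=cal("wrist"); p,d=vision.camera("wrist"); cv2.imwrite(f"pics/{tag}.png",p)
    np.savez(f"{tag}.npz",p=p,d=d,K=c[0],R=c[1],t=c[2],pos=s["ee_pos"],q=s["eef_rot"]); return s,c,p,d
E
python3 -c "
from h import *
snap('wrist','w_base')
s=r.read_state(); print(s['ee_pos'],s['time'])
K,Rm,t=cal('wrist'); Q=R.from_quat(s['eef_rot']).as_matrix(); print('cam in tool',Q.T@(-Rm.T@t-s['ee_pos']),'view dir in tool',Q.T@Rm.T[:,2])"
```

```text
time: 2.25
ee_pos: [0.6344, -0.2142, 0.2506]
eef_rot: [0.698, -0.112, -0.698, -0.111]
ft_force: [-0.3, 0.0, 0.2]
width: 0.0867
[ 0.63462761 -0.21382601  0.25059386] 2.3
cam in tool [-0.16174347  0.00031176 -0.07309014] view dir in tool [0.9637274  0.00131185 0.26688532]
```

View pics/w_base.png

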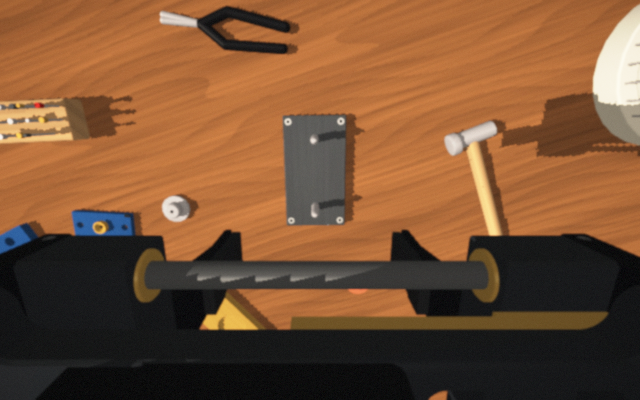

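The wrist view has the base slab at x 284-352, y 114-225, with pins at about (315,139) and (315,211). The steel core is at (175,208). I'll measure the base.

```bash
cat >> h.py <<'E'
def load(tag):
    f=np.load(tag+".npz"); return f["p"],f["d"],(f["K"],f["R"],f["t"]),f["pos"],R.from_quat(f["q"]).as_matrix()
E
python3 - <<'E'
from h import *
p,d,c,pos,Q=load("w_base"); P=cloud(d,c); h=P[...,2]
reg=np.zeros(h.shape,bool); reg[95:235,265:375]=1
bz=np.median(h[100:230,365:400]); print("bench",bz)
hh=h-bz
m=reg&(hh>.008)&(hh<.016); print(rect(m|(reg&(hh>.016)),.012,c)); 
xy=P[m][:,:2]; print("cloud rect",cv2.minAreaRect((xy*1000).astype(np.float32)))
pm=reg&(hh>.022)
n,l,st,ce=cv2.connectedComponentsWithStats(pm.astype(np.uint8))
for i in range(1,n):
    if st[i,4]>5: q=P[l==i]; print("pin px",ce[i],st[i,4],"hmax",q[:,2].max(),"xy",q[:,:2].mean(0), "top xy",q[q[:,2]>q[:,2].max()-.006][:,:2].mean(0))
cv2.imwrite("pics/c_base.png",cv2.resize(p[100:240,270:370],None,fx=4,fy=4,interpolation=cv2.INTER_CUBIC))
E
```

```text
bench -0.00038564993898031354
(array([ 0.63740472, -0.21365508]), 148.91458129882812, 81.57036590576172, np.float64(2.83367969940954))
cloud rect ((637.1185302734375, -213.5107421875), (82.05217742919922, 149.63348388671875), 72.32959747314453)
pin px [313.59677419 138.88709677] 62 hmax 0.4123483461348935 xy [ 0.68171259 -0.22784268] top xy [ 0.70376281 -0.23712003]
pin px [314.4137931  210.25287356] 87 hmax 0.05486758569998571 xy [ 0.59536936 -0.20033007] top xy [ 0.59384641 -0.19994913]
```

View pics/c_base.png

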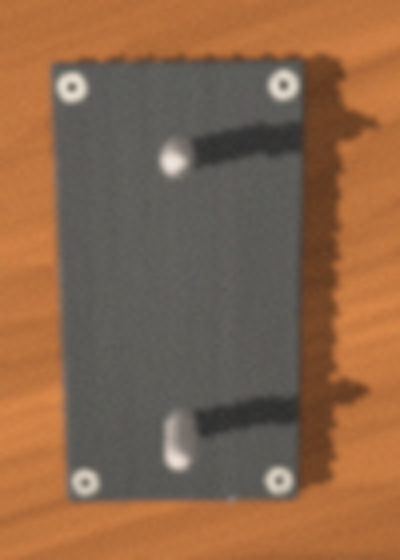

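```bash
python3 -c "
from h import *
print(np.round(r.read_state()['joint_positions'],2)); go([.447,-.017,.25],.403)"
```

```text
[ 0.47  0.44 -0.31  1.27  0.13  1.45 -1.71]
row: 0.001 -0.514 0.959 -0.48 -0.0 -0.001  rows>= 6
```

```bash
python3 -m pendant '0 -0.514 0.959 -0.48 0 0;0 -0.514 0.959 -0.48 0 0;0 -0.514 0.959 -0.48 0 0;0 -0.514 0.959 -0.48 0 0;0 -0.514 0.959 -0.48 0 0;0 -0.514 0.959 -0.48 0 0;0 -0.514 0.959 -0.48 0 0;0 -0.514 0.959 -0.48 0 0'
cat >> h.py <<'E'
def plate(tag,top,near,lo=.008,hi=.02):
    """plate in wrist view: depth-mask rectangle plus hole centres (dark blobs off centre)"""
    p,d,c,pos,Q=load(tag); P=cloud(d,c); hh=P[...,2]
    m=(hh>lo)&(hh<hi); m=cv2.morphologyEx(m.astype(np.uint8),cv2.MORPH_CLOSE,np.ones((9,9),np.uint8))>0
    m=cv2.morphologyEx(m.astype(np.uint8),cv2.MORPH_OPEN,np.ones((3,3),np.uint8))>0
    out=rect(m,top,c,near); print(tag,"rect",out); return p,c,out
E
python3 - <<'E'
from h import *
snap('w','w_cp'); print(np.round(r.read_state()['joint_positions'],2))
plate('w_cp',.014,(316,180))
E
```

```text
time: 3.1
ee_pos: [0.4479, -0.0161, 0.2506]
eef_rot: [0.693, 0.141, -0.692, 0.142]
ft_force: [-0.6, 0.6, -0.6]
width: 0.0866
[ 0.48 -0.05 -0.52  1.83 -0.03  1.35 -1.2 ]
w_cp rect (array([ 0.44849603, -0.01508208]), 119.85786437988281, 57.76020431518555, np.float64(0.3816737612333642))
```

View pics/w_cp.png

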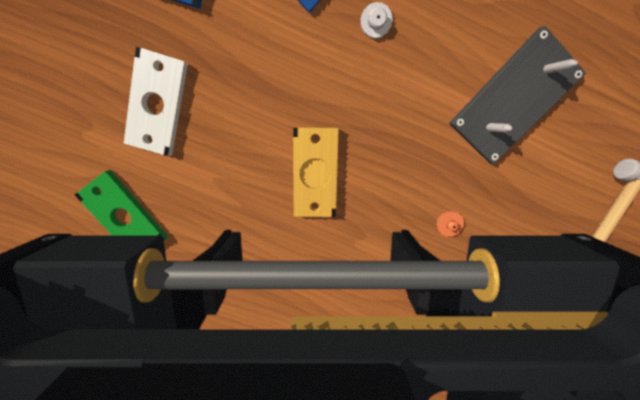

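The wrist view shows the brass plate at x 293-339, y 127-217, and it measures 119.9 x 57.8 mm. I'll descend and grasp.

```bash
python3 -c "
from h import *
go([.4485,-.0151,.004],.3817)"
```

```text
row: 0.985 -0.005 -0.003 0.013 -0.0 -0.001  rows>= 5
```

```bash
python3 -m pendant '0.8 -0.005 -0.003 0.013 0 0;0.8 -0.005 -0.003 0.013 0 0;0.8 -0.005 -0.003 0.013 0 0;0.8 -0.005 -0.003 0.013 0 0;0.8 -0.005 -0.003 0.013 0 0;0.8 -0.005 -0.003 0.013 0 0;0.8 -0.005 -0.003 0.013 0 0'; python3 -c "
from h import *
go([.4485,-.0151,.004],.3817)"
```

```text
time: 3.85
ee_pos: [0.4502, -0.0142, 0.0526]
eef_rot: [0.695, 0.134, -0.693, 0.134]
ft_force: [1.0, -0.2, 0.0]
width: 0.087
row: 0.194 0.0 0.008 -0.0 -0.002 -0.001  rows>= 1
```

```bash
python3 -m pendant '0.1 0 0.008 0 0 0;0.192 0 0.008 0 0 0;0.192 0 0.008 0 0 0;0.192 0 0.008 0 0 0' && python3 -m pendant '0 0 0 0 0 0;0 0 0 0 0 0;0 0 0 0 0 0;0 0 0 0 0 0;0 0 0 0 0 0;0 0 0 0 0 0;0 0 0 0 0 0;0 0 0 0 0 0' -1 40 && python3 -c "
from h import *
s=r.read_state();print(s['ee_pos'],s['width'])"
```

```text
time: 4.25
ee_pos: [0.4477, -0.0147, 0.004]
eef_rot: [0.695, 0.134, -0.693, 0.135]
ft_force: [-0.3, 0.6, 0.7]
width: 0.087
time: 5.05
ee_pos: [0.4464, -0.0148, 0.0023]
eef_rot: [0.694, 0.134, -0.694, 0.135]
ft_force: [-0.6, 0.2, 5.1]
width: 0.0577
[ 0.4464421  -0.01482467  0.00229691] 0.05768799293919726
```

```bash
python3 -m pendant '-0.1 0 0 0 0 0;-0.2 0 0 0 0 0;-0.3 0 0 0 0 0;-0.4 0 0 0 0 0;-0.48 0 0 0 0 0;-0.48 0 0 0 0 0' && python3 -c "
from h import *
s=r.read_state();print(s['ee_pos'],s['width'],s['ft_force'])
go([.6355,-.2131,.12],-.308)"
```

```text
time: 5.65
ee_pos: [0.4471, -0.0145, 0.1235]
eef_rot: [0.695, 0.134, -0.693, 0.135]
ft_force: [0.6, 0.4, -6.8]
width: 0.0576
[ 0.44712713 -0.0145107   0.12353089] 0.05759291946621232 [ 0.58672732  0.4378308  -6.83563825]
row: 0.017 1.018 -0.403 0.46 -0.002 -0.0  rows>= 6
```

```bash
python3 -m pendant '0.01 0.2 -0.08 0.09 0 0;0.01 0.4 -0.16 0.18 0 0;0.01 0.6 -0.24 0.27 0 0;0.01 0.8 -0.32 0.36 0 0;0.01 1 -0.4 0.46 0 0;0.01 1 -0.4 0.46 0 0;0.01 1 -0.4 0.46 0 0;0.01 1 -0.4 0.46 0 0' && python3 -c "
from h import *
snap('w','w_h1')
s=r.read_state();print(s['ee_pos'],s['width'])
go([.6355,-.2131,.08],-.308)"
```

```text
time: 6.45
ee_pos: [0.6311, -0.2084, 0.1165]
eef_rot: [-0.697, 0.108, 0.7, 0.109]
ft_force: [0.0, -0.0, -6.4]
width: 0.0571
[ 0.63118687 -0.20784253  0.11736537] 0.05747709903172036
row: 0.149 0.015 -0.023 0.001 0.002 0.0  rows>= 1
```

View pics/w_h1.png

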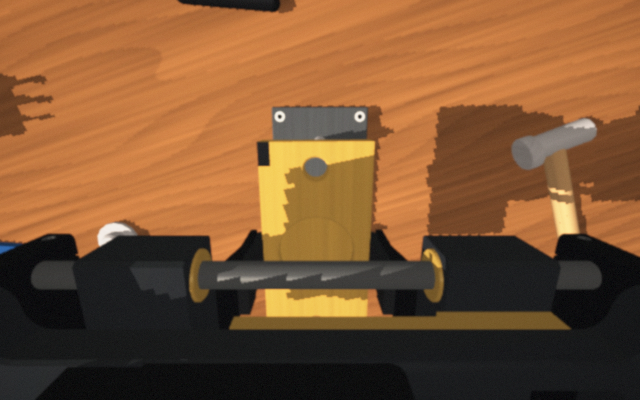

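The held brass plate's front hole is at (315,167) and the front pin tip shows at about (320,139), just ahead. I'll measure the hole in the tool frame.

```bash
cat >> h.py <<'E'
def fronthole(tag,box,up=46.):
    """held plate: centre of front hole and plate centre in tool frame (mm), via dark blob in box=(u0,v0,u1,v1)"""
    p,d,c,pos,Q=load(tag); P=cloud(d,c); u0,v0,u1,v1=box
    pr=p[v0:v1,u0:u1].astype(int); sat=pr.max(2)-pr.min(2)
    g=cv2.cvtColor(p,cv2.COLOR_BGR2GRAY)[v0:v1,u0:u1]
    z=np.median(P[v0:v1,u0:u1,2][sat>60]) if (sat>60).sum()>50 else np.median(P[v0:v1,u0:u1,2])
    hole=(P[v0:v1,u0:u1,2]<z-.008).astype(np.uint8)
    n,l,st,ce=cv2.connectedComponentsWithStats(hole); i=1+np.argmax(st[1:,4])
    uv=ce[i]+[u0,v0]; w=onplane(uv,z,c)[0]; t=Q.T@(w-pos)
    print("hole px",uv.round(1),"area",st[i],"top z",round(z,4),"world",w.round(4),"tool mm",(t*1000).round(1)); return w,t
E
python3 - <<'E'
from h import *
fronthole("w_h1",(285,148,350,185))
p,d,c,pos,Q=load("w_base")
for w in ([.6372,-.2136,.012],[.6372+.046*.953,-.2136-.046*.303,.054]): print("base feature tool mm",(Q.T@(np.array(w)-pos)*1000).round(1))
for _ in range(4): print(r.read_state()['ee_pos'].round(4))
E
```

```text
hole px [315.  167.1] area [ 19   9  23  22 390] top z 0.1273 world [ 0.6778 -0.2233  0.1273] tool mm [-11.    0.1 -49. ]
base feature tool mm [238.6  -1.7  -2.3]
base feature tool mm [196.6  -2.1 -48.3]
[ 0.6312 -0.2078  0.1174]
[ 0.6312 -0.2078  0.1174]
[ 0.6312 -0.2078  0.1174]
[ 0.6312 -0.2078  0.1174]
```

```bash
python3 -m pendant '0.05 0.012 -0.02 0 0.002 0;0.16 0.012 -0.02 0 0.002 0;0.16 0.012 -0.02 0 0.002 0;0.16 0.012 -0.02 0 0.002 0;0.16 0.012 -0.02 0 0.002 0' && python3 -c "
from h import *
go([.6347,-.2128,.0765],-.308); snap('w','w_h2'); print(r.read_state()['ee_pos'])
cv2.imwrite('pics/c_h2.png',cv2.resize(cv2.imread('pics/w_h2.png')[80:240,230:400],None,fx=4,fy=3.7,interpolation=cv2.INTER_CUBIC))
go([.6347,-.2128,.0765],-.308)"
```

```text
time: 7.0
ee_pos: [0.6367, -0.2135, 0.0808]
eef_rot: [0.7, -0.108, -0.697, -0.108]
ft_force: [0.3, -0.2, -5.2]
width: 0.0578
row: 0.017 -0.0 0.009 0.0 -0.003 0.0  rows>= 1
[ 0.63690838 -0.2136172   0.08103815]
row: 0.018 -0.0 0.01 0.0 -0.003 -0.0  rows>= 1
```

View pics/c_h2.png

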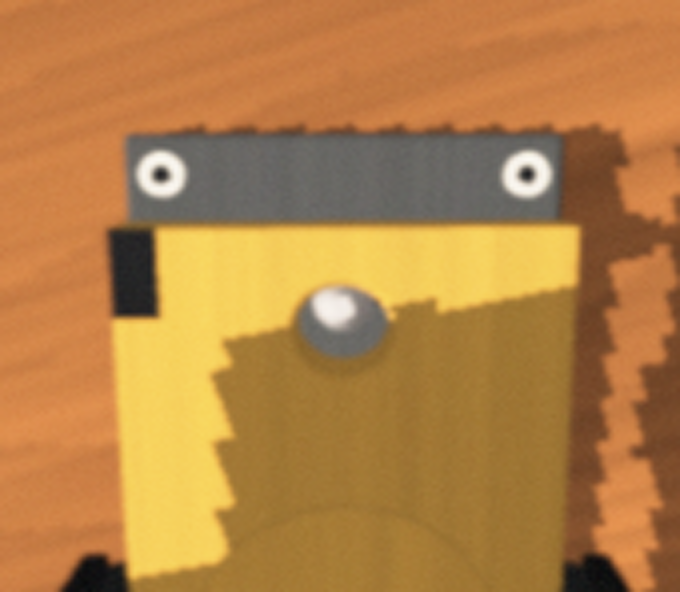

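The crop shows the bright pin tip inside the front hole, at picture (313,163), with the hole centre at (315.8,166.5).

```bash
cat >> h.py <<'E'
def pinvshole(tag,pin,hole,ztop,zpin=.054):
    p,d,c,pos,Q=load(tag); a=onplane(pin,zpin,c)[0]; b=onplane(hole,ztop,c)[0]; e=Q.T@(a-b)
    print("shift needed tool y,z mm",(e[1:]*1000).round(1))
E
python3 -c "
from h import *
pinvshole('w_h2',(313.3,162.7),(315.75,166.5),.0915)"
```

```text
shift needed tool y,z mm [-1.5  3.5]
```

```bash
python3 -m pendant '0.02 -0.003 0.012 0 -0.002 0;0.02 -0.003 0.012 0 -0.002 0;0.02 -0.003 0.012 0 -0.002 0' && python3 -m pendant '0.03 0 0 0 0 0;0.05 0 0 0 0 0;0.07 0 0 0 0 0;0.07 0 0 0 0 0' && python3 -c "
from h import *
s,c,p,d=snap('w','w_h3'); print(s['ee_pos'],s['ft_force'])
cv2.imwrite('pics/c_h3.png',cv2.resize(p[80:240,230:400],None,fx=4,fy=3.7,interpolation=cv2.INTER_CUBIC))
go([.6347,-.2128,.015],-.308)"
```

```text
time: 7.35
ee_pos: [0.6334, -0.2119, 0.0746]
eef_rot: [-0.699, 0.108, 0.699, 0.108]
ft_force: [-0.2, 0.3, -5.4]
width: 0.0576
time: 7.75
ee_pos: [0.6328, -0.2119, 0.0558]
eef_rot: [-0.698, 0.108, 0.699, 0.108]
ft_force: [-0.4, 0.0, -6.2]
width: 0.0576
[ 0.6328398  -0.21185141  0.0557606 ] [-0.3564578   0.02446257 -6.21387013]
row: 0.165 0.002 -0.007 0.0 0.001 -0.0  rows>= 1
```

View pics/c_h3.png

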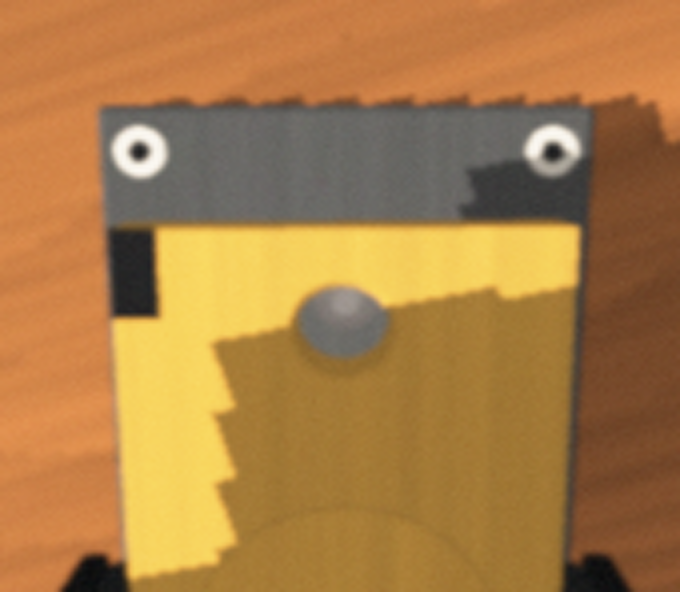

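The pin tip is now at crop (344,303), picture (316,162), against the hole centre at (315.8,166.5).

```bash
python3 -c "
from h import *
pinvshole('w_h3',(316,161.9),(315.75,166.5),.0665)"
```

```text
shift needed tool y,z mm [ 0.1 -0.5]
```

```bash
python3 -m pendant '0.02 0 -0.002 0 0 0;0.04 0 -0.002 0 0 0;0.06 0 -0.002 0 0 0;0.08 0 -0.002 0 0 0;0.1 0 -0.002 0 0 0;0.12 0 -0.002 0 0 0;0.13 0 -0.002 0 0 0;0.13 0 -0.002 0 0 0' && python3 -m pendant '0.008 0 0 0 0 0;0.016 0 0 0 0 0;0.02 0 0 0 0 0;0.02 0 0 0 0 0'
```

```text
time: 8.6
ee_pos: [0.6338, -0.2122, 0.0241]
eef_rot: [-0.699, 0.108, 0.699, 0.108]
ft_force: [0.6, 0.3, -5.0]
width: 0.0576
time: 9.0
ee_pos: [0.6339, -0.2121, 0.0194]
eef_rot: [-0.699, 0.108, 0.699, 0.108]
ft_force: [-0.3, 0.2, -7.4]
width: 0.0577
```

```bash
python3 -m pendant '0.006 0 0 0 0 0;0.012 0 0 0 0 0;0.012 0 0 0 0 0' && python3 -m pendant '0.004 0 0 0 0 0;0.008 0 0 0 0 0;0.008 0 0 0 0 0'
```

```text
time: 9.3
ee_pos: [0.6338, -0.2121, 0.0163]
eef_rot: [-0.699, 0.108, 0.699, 0.108]
ft_force: [0.4, -1.0, -5.7]
width: 0.0576
time: 9.6
ee_pos: [0.6341, -0.2122, 0.0146]
eef_rot: [0.699, -0.108, -0.699, -0.108]
ft_force: [-0.2, -0.4, -6.0]
width: 0.0573
```

```bash
python3 -m pendant '0.003 0 0 0 0 0;0.006 0 0 0 0 0;0.006 0 0 0 0 0' && python3 -m pendant '0.003 0 0 0 0 0;0.003 0 0 0 0 0'
```

```text
time: 9.9
ee_pos: [0.6341, -0.2122, 0.0144]
eef_rot: [0.699, -0.109, -0.699, -0.108]
ft_force: [-6.1, 2.3, 7.7]
width: 0.0576
time: 10.1
ee_pos: [0.6341, -0.2122, 0.0144]
eef_rot: [0.699, -0.109, -0.699, -0.108]
ft_force: [-9.7, 2.2, 12.7]
width: 0.0573
```

```bash
python3 -m pendant '-0.006 0 0 0 0 0;-0.006 0 0 0 0 0' && python3 -m pendant '0 0 0 0 0 0;0 0 0 0 0 0;0 0 0 0 0 0;0 0 0 0 0 0;0 0 0 0 0 0' 1 && python3 -m pendant '-0.1 0 0 0 0 0;-0.3 0 0 0 0 0;-0.5 0 0 0 0 0;-0.7 0 0 0 0 0;-0.9 0 0 0 0 0;-0.94 0 0 0 0 0;-0.94 0 0 0 0 0;-0.94 0 0 0 0 0' && python3 - <<'E'
from h import *
s,c,p,d=snap('w','w_s1'); print(s['ee_pos'],s['width'])
plate('w_s1',.026,(316,170),.02,.031)
P=cloud(d,c); print("top z of plate",np.median(P[160:190,290:300,2]), "core px?")
m=(P[...,2]>.004)&(P[...,2]<.03); n,l,st,ce=cv2.connectedComponentsWithStats(m.astype(np.uint8))
for i in range(1,n):
    if 60<st[i,4]<2500: w=onplane(ce[i],.0175,c)[0]; print(ce[i].round(1),st[i,4],w.round(4),p[int(ce[i][1]),int(ce[i][0])])
E
```

```text
time: 10.3
ee_pos: [0.6343, -0.2122, 0.0144]
eef_rot: [0.699, -0.108, -0.698, -0.108]
ft_force: [-3.0, 1.9, 2.3]
width: 0.0575
time: 10.8
ee_pos: [0.6341, -0.2122, 0.0138]
eef_rot: [0.699, -0.108, -0.699, -0.108]
ft_force: [-0.7, 0.3, -0.8]
width: 0.0845
time: 11.6
ee_pos: [0.6335, -0.212, 0.2471]
eef_rot: [-0.698, 0.108, 0.699, 0.108]
ft_force: [-0.4, -0.8, -2.0]
width: 0.087
[ 0.63347408 -0.21202831  0.2471456 ] 0.08701266426768588
w_s1 rect (array([ 0.63661285, -0.21318922]), 118.543701171875, 57.887271881103516, np.float64(2.8385575452621294))
top z of plate 0.024953330112391807 core px?
[617.1  80.3] 2372 [ 0.6331 -0.5966  0.0175] [225 241 247]
[479.9 167.4] 2239 [ 0.5774 -0.4202  0.0175] [145 218 249]
[174.4 205.9] 533 [ 0.6505 -0.0174  0.0175] [196 206 217]
[100.2 221.5] 1505 [0.6609 0.0891 0.0175] [ 71 171 224]
[ 14.2 235.4] 665 [0.6789 0.2126 0.0175] [156  93  45]
[357.6 290.4] 67 [ 0.4504 -0.2189  0.0175] [ 77 130 235]
```

The core plate is home: its top is near z 0.0255 and its centre is within 1 mm of the base's. Next is the steel core.

```bash
python3 -c "
from h import *
go([.646,-.0135,.247],-.308)"
```

```text
row: -0.002 -0.772 0.192 0.0 0.002 -0.0  rows>= 4
```

```bash
python3 -m pendant '0 -0.2 0.05 0 0 0;0 -0.4 0.1 0 0 0;0 -0.6 0.15 0 0 0;0 -0.772 0.192 0 0 0;0 -0.772 0.192 0 0 0;0 -0.772 0.192 0 0 0;0 -0.772 0.192 0 0 0' 0.03 && python3 - <<'E'
from h import *
s,c,p,d=snap('w','w_core'); print(s['ee_pos'],s['width'])
P=cloud(d,c); h=P[...,2]
for lo,z in ((.003,.006),(.012,.0175)):
    m=(h>lo)&(h<.03); n,l,st,ce=cv2.connectedComponentsWithStats(m.astype(np.uint8))
    i=min((i for i in range(1,n) if st[i,4]>30),key=lambda i:np.hypot(*(ce[i]-[316,175])))
    cn,_=cv2.findContours((l==i).astype(np.uint8),0,1); uv=cn[0][:,0].astype(float); W=onplane(uv,z,c)
    (cx,cy),rad=cv2.minEnclosingCircle((W[:,:2]*1000).astype(np.float32)); print(lo,ce[i],st[i],"centroid",onplane(ce[i],z,c)[0].round(4),"circle",cx,cy,rad)
cv2.imwrite('pics/c_core.png',cv2.resize(p[130:230,260:370],None,fx=4,fy=4,interpolation=cv2.INTER_CUBIC))
E
```

```text
time: 12.35
ee_pos: [0.6463, -0.0154, 0.2473]
eef_rot: [-0.698, 0.109, 0.699, 0.109]
ft_force: [-0.6, -1.0, -0.3]
width: 0.0462
[ 0.64628472 -0.01540824  0.24732731] 0.04618332262781285
0.003 [311.06532663 172.43718593] [298 159  28  28 597] centroid [ 0.6488 -0.0105  0.006 ] circle 648.5657348632812 -10.479198455810547 18.91691017150879
0.012 [310.99029126 173.74757282] [303 166  17  16 206] centroid [ 0.6491 -0.0107  0.0175] circle 649.0363159179688 -10.561025619506836 10.728726387023926
```

View pics/c_core.png

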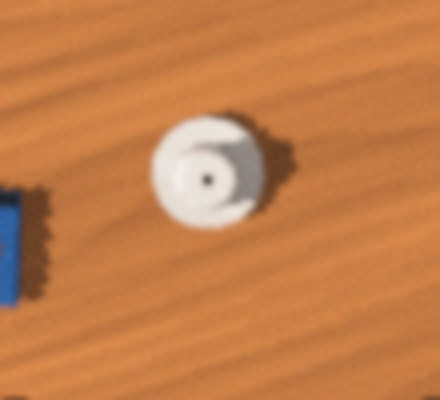

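The crop shows the steel core: foot circle at crop (208,173) and stem with its centre dot at (207,180). Radii measure 18.9 and 10.7 mm, so this is the thick-stemmed one.

```bash
python3 -c "
from h import *
go([.6488,-.0105,.06],-.308)"
```

```text
row: 0.751 -0.024 -0.004 -0.001 0.001 -0.001  rows>= 4
```

```bash
python3 -m pendant '0.2 -0.024 -0.004 0 0 0;0.4 -0.024 -0.004 0 0 0;0.6 -0.024 -0.004 0 0 0;0.751 -0.024 -0.004 0 0 0;0.751 -0.024 -0.004 0 0 0;0.751 -0.024 -0.004 0 0 0;0.751 -0.024 -0.004 0 0 0'; python3 -c "
from h import *
go([.6488,-.0105,.010],-.308)"
```

```text
time: 13.1
ee_pos: [0.6513, -0.0088, 0.064]
eef_rot: [0.7, -0.109, -0.697, -0.109]
ft_force: [0.1, 1.3, -0.1]
width: 0.0448
row: 0.216 0.01 0.008 -0.0 -0.003 0.001  rows>= 2
```

```bash
python3 -m pendant '0.08 0.01 0.008 0 -0.002 0;0.16 0.01 0.008 0 -0.002 0;0.2 0.01 0.008 0 -0.002 0;0.2 0.01 0.008 0 -0.002 0;0.2 0.01 0.008 0 -0.002 0'; python3 -c "
from h import *
go([.6488,-.0105,.009],-.308)"
```

```text
time: 13.6
ee_pos: [0.6478, -0.01, 0.0127]
eef_rot: [-0.698, 0.108, 0.699, 0.109]
ft_force: [0.3, 0.6, -0.5]
width: 0.0449
row: 0.015 0.001 -0.004 0.0 0.001 0.0  rows>= 1
```

```bash
python3 -m pendant '0.012 0 -0.003 0 0 0;0.012 0 -0.003 0 0 0;0.012 0 -0.003 0 0 0' && python3 -m pendant '0 0 0 0 0 0;0 0 0 0 0 0;0 0 0 0 0 0;0 0 0 0 0 0;0 0 0 0 0 0;0 0 0 0 0 0' -1 25 && python3 -m pendant '-0.1 0 0 0 0 0;-0.2 0 0 0 0 0;-0.3 0 0 0 0 0;-0.4 0 0 0 0 0;-0.4 0 0 0 0 0;-0.4 0 0 0 0 0'; python3 -c "
from h import *
go([.637,-.2134,.105],-.308)"
```

```text
time: 13.9
ee_pos: [0.6478, -0.0103, 0.0085]
eef_rot: [-0.698, 0.108, 0.7, 0.109]
ft_force: [0.1, -0.1, 0.2]
width: 0.0448
time: 14.5
ee_pos: [0.6475, -0.0103, 0.0081]
eef_rot: [-0.698, 0.108, 0.7, 0.108]
ft_force: [-0.0, -0.7, -0.1]
width: 0.0204
time: 15.1
ee_pos: [0.6478, -0.0104, 0.1081]
eef_rot: [-0.698, 0.108, 0.7, 0.108]
ft_force: [-0.8, -0.4, -0.8]
width: 0.0205
row: 0.012 0.787 -0.205 0.0 0.002 -0.0  rows>= 5
```

```bash
python3 -m pendant '0.01 0.2 -0.05 0 0 0;0.01 0.4 -0.1 0 0 0;0.01 0.6 -0.15 0 0 0;0.01 0.787 -0.205 0 0 0;0.01 0.787 -0.205 0 0 0;0.01 0.787 -0.205 0 0 0;0.01 0.787 -0.205 0 0 0'; python3 -c "
from h import *
go([.6356,-.2132,.05],-.308)"
```

```text
time: 15.8
ee_pos: [0.6368, -0.2117, 0.1042]
eef_rot: [-0.697, 0.107, 0.7, 0.108]
ft_force: [0.8, 0.3, -1.2]
width: 0.0203
row: 0.217 0.008 0.002 0.001 0.003 0.001  rows>= 2
```

```bash
python3 -m pendant '0.08 0.008 0.003 0 0.002 0;0.16 0.008 0.003 0 0.002 0;0.216 0.008 0.003 0 0.002 0;0.216 0.008 0.003 0 0.002 0;0.216 0.008 0.003 0 0.002 0'; python3 -c "
from h import *
s,c,p,d=snap('w','w_c2'); cv2.imwrite('pics/c_c2.png',cv2.resize(p[120:330,200:430],None,fx=3,fy=2.8,interpolation=cv2.INTER_CUBIC))
go([.6356,-.2132,.0385],-.308)"
```

```text
time: 16.3
ee_pos: [0.6359, -0.2141, 0.0516]
eef_rot: [-0.699, 0.108, 0.699, 0.108]
ft_force: [0.2, 0.3, 0.5]
width: 0.0202
row: 0.055 -0.004 0.004 0.001 -0.001 0.0  rows>= 1
```

View pics/c_c2.png

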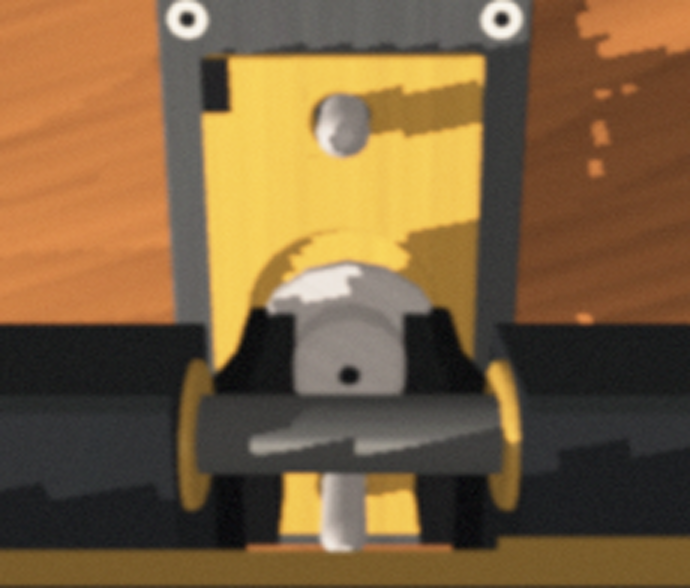

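The crop shows the held core above the seat: foot front edge at picture (316.4,213.9), seat front edge at about (315,202), plate sides at u 270 and 360.7.

```bash
python3 - <<'E'
from h import *
p,d,c,pos,Q=load('w_c2')
T=lambda uv,z:(Q.T@(onplane(uv,z,c)[0]-pos)*1000).round(1)
print("foot apex",T((316.4,213.9),.0495),"seat apex",T((315,202.1),.026),"plate mid",T((315.3,227),.026))
P=cloud(d,c);print("foot z",P[216,310:324,2].round(4),"plate z",P[190,300:330:6,2].round(4))
print("expected base in tool",(Q.T@(np.array([.6369,-.2134,.026])-pos)*1000).round(1))
E
```

```text
foot apex [  2.1   0.8 -20. ] seat apex [ 25.6  -0.1 -20.4] plate mid [25.6  0.1 -3.3]
foot z [0.0493 0.0484 0.0492 0.0494 0.0495 0.0486 0.0496 0.0485 0.0496 0.0495
 0.049  0.0494 0.0492 0.0481] plate z [0.0265 0.0251 0.0261 0.0247 0.0254]
expected base in tool [25.6 -0.9 -0.8]
```

```bash
python3 -m pendant '0.02 -0.003 0.004 0 0 0;0.04 -0.003 0.004 0 0 0;0.056 -0.003 0.004 0 0 0;0.056 -0.003 0.004 0 0 0;0.056 -0.003 0.004 0 0 0' && python3 -c "
from h import *
go([.6356,-.2132,.0285],-.308)" && python3 -m pendant '0.008 0 0 0 0 0;0.016 0 0 0 0 0;0.02 0 0 0 0 0;0.02 0 0 0 0 0'
```

```text
time: 16.85
ee_pos: [0.6348, -0.214, 0.0373]
eef_rot: [-0.699, 0.108, 0.699, 0.108]
ft_force: [0.3, -0.4, -0.3]
width: 0.0204
row: 0.035 -0.004 -0.002 0.0 0.0 -0.0  rows>= 1
time: 17.25
ee_pos: [0.6347, -0.214, 0.0322]
eef_rot: [-0.699, 0.108, 0.699, 0.108]
ft_force: [0.5, 0.2, -1.3]
width: 0.0206
```

```bash
python3 -m pendant '0.006 -0.002 0 0 0 0;0.01 -0.002 0 0 0 0;0.01 -0.002 0 0 0 0' && python3 -m pendant '0.004 0 0 0 0 0;0.006 0 0 0 0 0;0.006 0 0 0 0 0'
```

```text
time: 17.55
ee_pos: [0.6349, -0.2135, 0.0297]
eef_rot: [-0.699, 0.108, 0.699, 0.108]
ft_force: [-0.7, 0.8, -1.0]
width: 0.0202
time: 17.85
ee_pos: [0.635, -0.2135, 0.0283]
eef_rot: [-0.699, 0.108, 0.699, 0.108]
ft_force: [0.1, 0.0, -0.9]
width: 0.0208
```

```bash
python3 -m pendant '0.003 0 0 0 0 0;0.004 0 0 0 0 0;0.004 0 0 0 0 0' && python3 -m pendant '0.002 0 0 0 0 0;0.003 0 0 0 0 0;0.003 0 0 0 0 0'
```

```text
time: 18.15
ee_pos: [0.6351, -0.2135, 0.028]
eef_rot: [0.699, -0.108, -0.699, -0.108]
ft_force: [-3.5, 0.0, 5.1]
width: 0.0205
time: 18.45
ee_pos: [0.6352, -0.2136, 0.0279]
eef_rot: [0.699, -0.109, -0.699, -0.108]
ft_force: [-6.4, 0.4, 10.3]
width: 0.0203
```

```bash
python3 -m pendant '-0.005 0 0 0 0 0;-0.005 0 0 0 0 0' && python3 -m pendant '0 0 0 0 0 0;0 0 0 0 0 0;0 0 0 0 0 0;0 0 0 0 0 0' 0.1 && python3 -m pendant '-0.1 0 0 0 0 0;-0.3 0 0 0 0 0;-0.5 0 0 0 0 0;-0.7 0 0 0 0 0;-0.88 0 0 0 0 0;-0.88 0 0 0 0 0;-0.88 0 0 0 0 0;-0.88 0 0 0 0 0' && python3 - <<'E'
from h import *
s,c,p,d=snap('w','w_s2'); print(s['ee_pos'],s['width']); P=cloud(d,c); h=P[...,2]
m=np.zeros(h.shape,bool); m[100:235,285:350]=1; m&=(h>.033)&(h<.042)
n,l,st,ce=cv2.connectedComponentsWithStats(m.astype(np.uint8))
for i in range(1,n):
    if st[i,4]>30: q=P[l==i]; print(ce[i],st[i],onplane(ce[i],.0375,c)[0].round(4),np.median(q[:,2]),"z 10/90",np.percentile(q[:,2],[10,90]))
go([.4497,.2067,.25],.101)
E
```

```text
time: 18.65
ee_pos: [0.6352, -0.2136, 0.0281]
eef_rot: [0.699, -0.108, -0.699, -0.108]
ft_force: [-1.2, -0.1, 2.9]
width: 0.0204
time: 19.05
ee_pos: [0.6349, -0.2135, 0.0277]
eef_rot: [-0.699, 0.108, 0.699, 0.108]
ft_force: [0.4, -0.9, 0.0]
width: 0.043
time: 19.85
ee_pos: [0.6344, -0.2134, 0.2464]
eef_rot: [-0.698, 0.108, 0.699, 0.108]
ft_force: [-0.7, -0.4, -0.4]
width: 0.0476
[ 0.63443595 -0.21340661  0.24641426] 0.04761311496757066
[315.43612335 175.9030837 ] [307 168  18  17 227] [ 0.6366 -0.2143  0.0375] 0.03676580214644793 z 10/90 [0.03549926 0.03792517]
row: -0.013 -1.378 1.213 -0.272 0.002 0.0  rows>= 10
```

The core is home: its top is at 0.0375 allowing for the bench bias, and its centre is within 1 mm. Next is the cavity plate.

```bash
python3 -m pendant '0 -0.7 0.6 -0.13 0 0;0 -0.7 0.6 -0.13 0 0;0 -0.7 0.6 -0.13 0 0;0 -0.7 0.6 -0.13 0 0;0 -0.7 0.6 -0.13 0 0;0 -0.7 0.6 -0.13 0 0' 1 && python3 -c "
from h import *
go([.4497,.2067,.25],.101)"
```

```text
time: 20.5
ee_pos: [0.5432, 0.0038, 0.2474]
eef_rot: [-0.706, 0.037, 0.707, 0.038]
ft_force: [0.9, 0.5, 1.0]
width: 0.0844
row: -0.009 -0.768 0.458 -0.138 0.001 0.001  rows>= 5
```

```bash
python3 -m pendant '0 -0.768 0.458 -0.138 0 0;0 -0.768 0.458 -0.138 0 0;0 -0.768 0.458 -0.138 0 0;0 -0.768 0.458 -0.138 0 0;0 -0.768 0.458 -0.138 0 0;0 -0.768 0.458 -0.138 0 0;0 -0.768 0.458 -0.138 0 0' && python3 - <<'E'
from h import *
s,c,p,d=snap('w','w_cav'); print(s['ee_pos'],s['joint_positions'].round(2))
_,_,o=plate('w_cav',.012,(316,170),.006,.018)
print(p[150,300],p[170,335]); go([*o[0],.05],o[3])
E
```

```text
time: 21.2
ee_pos: [0.4531, 0.2015, 0.2471]
eef_rot: [-0.706, -0.033, 0.707, -0.033]
ft_force: [0.9, -0.1, -0.2]
width: 0.0866
[0.45306422 0.2014838  0.24708288] [ 0.16  0.08 -0.69  1.72  0.05  1.36 -2.02]
w_cav rect (array([0.4506362, 0.2093125]), 120.08341217041016, 57.9095573425293, np.float64(0.11159257494482726))
[226 234 239] [30 58 94]
row: 0.788 -0.035 0.007 -0.013 0.001 -0.0  rows>= 4
```

View pics/w_cav.png

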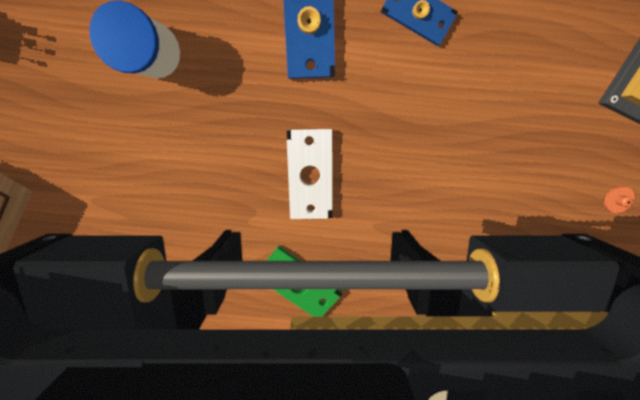

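The silver cavity plate is at (310,174), with clear room for the fingers. The green plate is at (305,282), out of the way.

```bash
python3 -m pendant '0.2 -0.035 0.007 -0.013 0 0;0.4 -0.035 0.007 -0.013 0 0;0.6 -0.035 0.007 -0.013 0 0;0.788 -0.035 0.007 -0.013 0 0;0.788 -0.035 0.007 -0.013 0 0;0.788 -0.035 0.007 -0.013 0 0;0.788 -0.035 0.007 -0.013 0 0'; python3 -c "
from h import *
go([.4506,.2093,.0045],.1116)"
```

```text
time: 21.95
ee_pos: [0.4522, 0.2112, 0.0534]
eef_rot: [0.707, 0.04, -0.705, 0.04]
ft_force: [0.1, -0.2, 0.2]
width: 0.0872
row: 0.196 0.007 0.008 0.001 -0.002 0.0  rows>= 1
```

```bash
python3 -m pendant '0.08 0.007 0.006 0 -0.001 0;0.15 0.007 0.006 0 -0.001 0;0.192 0.007 0.006 0 -0.001 0;0.192 0.007 0.006 0 -0.001 0;0.192 0.007 0.006 0 -0.001 0' && python3 -m pendant '0 0 0 0 0 0;0 0 0 0 0 0;0 0 0 0 0 0;0 0 0 0 0 0;0 0 0 0 0 0;0 0 0 0 0 0;0 0 0 0 0 0' -1 30 && python3 -m pendant '-0.1 0 0 0 0 0;-0.2 0 0 0 0 0;-0.3 0 0 0 0 0;-0.4 0 0 0 0 0;-0.48 0 0 0 0 0;-0.48 0 0 0 0 0;-0.48 0 0 0 0 0' && python3 - <<'E'
from h import *
snap('w','w_cavh'); fronthole('w_cavh',(285,148,350,185)); s=r.read_state(); print(s['ee_pos'],s['ft_force'])
go([.6365,-.2133,.12],-.308)
E
```

```text
time: 22.45
ee_pos: [0.4499, 0.2094, 0.0042]
eef_rot: [0.706, 0.04, -0.706, 0.04]
ft_force: [1.7, -1.0, 1.0]
width: 0.087
time: 23.15
ee_pos: [0.4491, 0.209, 0.003]
eef_rot: [-0.705, -0.04, 0.706, -0.04]
ft_force: [-0.3, -1.4, 3.9]
width: 0.0577
time: 23.85
ee_pos: [0.449, 0.2087, 0.1222]
eef_rot: [-0.705, -0.04, 0.707, -0.04]
ft_force: [-0.1, 0.1, -3.4]
width: 0.0577Traceback (most recent call last):
  File "<stdin>", line 2, in <module>
  File "h.py", line 52, in fronthole
    n,l,st,ce=cv2.connectedComponentsWithStats(hole); i=1+np.argmax(st[1:,4])
                                                          ~~~~~~~~~^^^^^^^^^^
    return _wrapfunc(a, 'argmax', axis=axis, out=out, **kwds)
    return bound(*args, **kwds)
ValueError: attempt to get argmax of an empty sequence
```

```bash
sed -i 's/ z=np.median(P\[v0:v1,u0:u1,2\]\[sat>60\]).*/ z=np.median(P[v0:v1,u0:u1,2])/' h.py; python3 - <<'E'
from h import *
fronthole('w_cavh',(285,148,350,185)); s=r.read_state(); print(s['ee_pos'])
go([.6365,-.2133,.12],-.308)
E
```

```text
hole px [315.6 167.1] area [ 20   9  23  22 376] top z 0.1305 world [0.497  0.2138 0.1305] tool mm [ -8.4   0.4 -48.3]
[0.44860724 0.20851973 0.12165102]
row: 0.006 1.762 -0.556 0.281 0.002 -0.001  rows>= 10
```

```bash
python3 -m pendant '0 0.2 -0.06 0.03 0 0;0 0.4 -0.12 0.06 0 0;0 0.6 -0.18 0.09 0 0;0 0.8 -0.24 0.12 0 0;0 0.95 -0.3 0.15 0 0;0 0.95 -0.3 0.15 0 0;0 0.95 -0.3 0.15 0 0' && python3 -c "
from h import *
go([.6348,-.2126,.12],-.308)"
```

```text
time: 24.6
ee_pos: [0.5499, -0.0195, 0.1208]
eef_rot: [-0.704, 0.04, 0.708, 0.04]
ft_force: [0.3, 1.3, -3.3]
width: 0.0576
row: 0.001 0.729 -0.425 0.13 0.003 -0.0  rows>= 5
```

```bash
python3 -m pendant '0 0.2 -0.11 0.03 0 0;0 0.4 -0.22 0.07 0 0;0 0.6 -0.33 0.1 0 0;0 0.729 -0.425 0.13 0 0;0 0.729 -0.425 0.13 0 0;0 0.729 -0.425 0.13 0 0;0 0.729 -0.425 0.13 0 0;0 0.729 -0.425 0.13 0 0' && python3 -c "
from h import *
go([.6348,-.2126,.0765],-.308)"
```

```text
time: 25.4
ee_pos: [0.6359, -0.2084, 0.1225]
eef_rot: [-0.698, 0.106, 0.7, 0.107]
ft_force: [-0.0, 0.1, -2.1]
width: 0.0575
row: 0.184 0.018 -0.001 0.004 0.001 0.0  rows>= 1
```

```bash
python3 -m pendant '0.06 0.018 0 0.003 0 0;0.12 0.018 0 0.003 0 0;0.175 0.018 0 0.003 0 0;0.175 0.018 0 0.003 0 0;0.175 0.018 0 0.003 0 0;0.175 0.018 0 0.003 0 0' && python3 -c "
from h import *
go([.6348,-.2126,.067],-.308)"
```

```text
time: 26.0
ee_pos: [0.6351, -0.2157, 0.0795]
eef_rot: [-0.698, 0.11, 0.699, 0.109]
ft_force: [-0.4, 0.2, -1.2]
width: 0.0578
row: 0.05 -0.011 0.005 -0.002 0.0 -0.0  rows>= 1
```

```bash
python3 -m pendant '0.02 -0.011 0.005 -0.002 0 0;0.04 -0.011 0.005 -0.002 0 0;0.04 -0.011 0.005 -0.002 0 0;0.04 -0.011 0.005 -0.002 0 0;0.04 -0.011 0.005 -0.002 0 0' && python3 -c "
from h import *
s,c,p,d=snap('w','w_cv2'); print(s['ee_pos']); fronthole('w_cv2',(285,148,350,185))
cv2.imwrite('pics/c_cv2.png',cv2.resize(p[80:240,230:400],None,fx=4,fy=3.7,interpolation=cv2.INTER_CUBIC))
go([.6348,-.2126,.055],-.308)"
```

```text
time: 26.5
ee_pos: [0.6343, -0.2128, 0.0691]
eef_rot: [-0.698, 0.109, 0.699, 0.108]
ft_force: [-0.7, 0.4, -2.0]
width: 0.0576
[ 0.63433414 -0.21275444  0.06907214]
hole px [315.6 167.2] area [ 20   9  23  22 368] top z 0.0773 world [ 0.6805 -0.2277  0.0773] tool mm [ -8.3   0.3 -48.5]
row: 0.057 -0.001 -0.001 0.0 0.001 -0.0  rows>= 1
```

View pics/c_cv2.png

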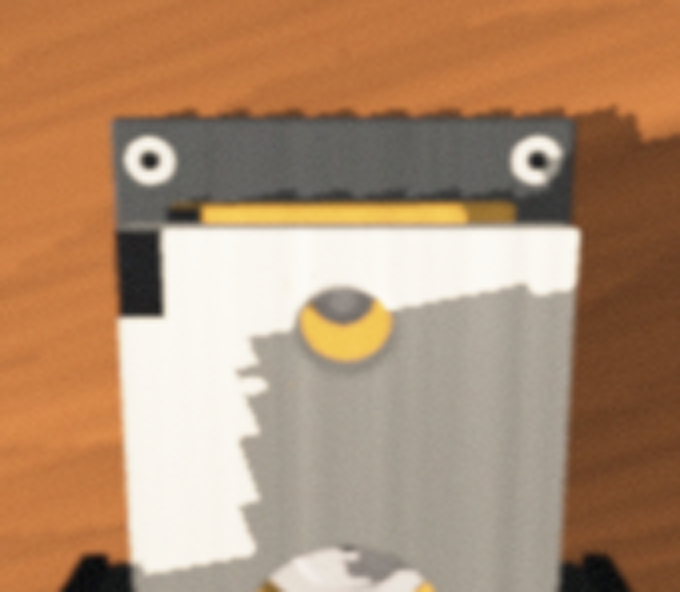

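The crop shows the cavity plate's front hole at picture (315.6,167.2) with the pin tip under it at about (315.8,161.1), laterally centred. The core stem shows through the bore at the bottom.

```bash
python3 -c "
from h import *
pinvshole('w_cv2',(315.75,161.1),(315.6,167.2),.0785)
pinvshole('w_h3',(316,161.9),(315.75,166.5),.0665)"
```

```text
shift needed tool y,z mm [0.1 0.3]
shift needed tool y,z mm [ 0.1 -0.5]
```

```bash
python3 -m pendant '0.02 0 0.001 0 0 0;0.04 0 0.001 0 0 0;0.06 0 0.001 0 0 0;0.07 0 0.001 0 0 0;0.07 0 0.001 0 0 0' && python3 -m pendant '0.016 0 0 0 0 0;0.032 0 0 0 0 0;0.048 0 0 0 0 0;0.056 0 0 0 0 0;0.056 0 0 0 0 0' && python3 -c "
from h import *
go([.6348,-.2126,.029],-.308)"
```

```text
time: 27.05
ee_pos: [0.6339, -0.2125, 0.0509]
eef_rot: [-0.698, 0.108, 0.699, 0.108]
ft_force: [1.3, 0.0, -3.0]
width: 0.0578
time: 27.55
ee_pos: [0.634, -0.2125, 0.0371]
eef_rot: [-0.698, 0.108, 0.699, 0.108]
ft_force: [2.1, -0.2, -2.7]
width: 0.0575
row: 0.033 -0.001 -0.003 0.0 0.001 -0.0  rows>= 1
```

```bash
python3 -m pendant '0.008 0 -0.002 0 0 0;0.016 0 -0.002 0 0 0;0.022 0 -0.002 0 0 0;0.022 0 -0.002 0 0 0' && python3 -m pendant '0.004 0 0 0 0 0;0.008 0 0 0 0 0;0.008 0 0 0 0 0' && python3 -m pendant '0.003 0 0 0 0 0;0.005 0 0 0 0 0;0.005 0 0 0 0 0'
```

```text
time: 27.95
ee_pos: [0.6341, -0.2127, 0.0316]
eef_rot: [-0.698, 0.109, 0.7, 0.108]
ft_force: [-1.7, -0.3, -3.6]
width: 0.0575
time: 28.25
ee_pos: [0.6343, -0.2128, 0.0298]
eef_rot: [-0.698, 0.109, 0.699, 0.108]
ft_force: [-0.5, 0.1, -2.5]
width: 0.0576
time: 28.55
ee_pos: [0.6345, -0.2128, 0.0291]
eef_rot: [-0.698, 0.109, 0.699, 0.108]
ft_force: [-2.4, 0.6, 2.6]
width: 0.0575
```

```bash
python3 -m pendant '0.003 0 0 0 0 0;0.004 0 0 0 0 0;0.004 0 0 0 0 0' && python3 -m pendant '-0.004 0 0 0 0 0;-0.004 0 0 0 0 0' && python3 -m pendant '0 0 0 0 0 0;0 0 0 0 0 0;0 0 0 0 0 0;0 0 0 0 0 0;0 0 0 0 0 0' 1 && python3 -m pendant '-0.1 0 0 0 0 0;-0.3 0 0 0 0 0;-0.5 0 0 0 0 0;-0.7 0 0 0 0 0;-0.88 0 0 0 0 0;-0.88 0 0 0 0 0;-0.88 0 0 0 0 0;-0.88 0 0 0 0 0' && python3 - <<'E'
from h import *
s,c,p,d=snap('w','w_s3'); print(s['ee_pos'],s['width']); P=cloud(d,c)
plate('w_s3',.038,(316,170),.03,.046)
print("top z ends",[np.median(P[v:v+8,a:b,2]).round(4) for v in (125,165,210) for a,b in((293,303),(330,338))])
go([.631,.2245,.25],.124)
E
```

```text
time: 28.85
ee_pos: [0.6345, -0.2128, 0.0291]
eef_rot: [-0.698, 0.109, 0.699, 0.108]
ft_force: [-5.8, 2.2, 11.0]
width: 0.0575
time: 29.05
ee_pos: [0.6346, -0.2128, 0.0291]
eef_rot: [-0.698, 0.109, 0.699, 0.108]
ft_force: [-2.0, 1.5, 5.1]
width: 0.0575
time: 29.55
ee_pos: [0.6344, -0.2127, 0.0286]
eef_rot: [-0.698, 0.109, 0.699, 0.108]
ft_force: [-0.0, 0.7, 0.5]
width: 0.0848
time: 30.35
ee_pos: [0.6342, -0.2126, 0.2473]
eef_rot: [-0.698, 0.108, 0.7, 0.108]
ft_force: [0.2, -0.3, -0.7]
width: 0.0874
[ 0.63420729 -0.21263079  0.24725298] 0.0873543231517009
w_s3 rect (array([ 0.63590869, -0.21344415]), 118.9991683959961, 57.88730239868164, np.float64(2.832228010299338))
top z ends [np.float64(0.037), np.float64(0.0371), np.float64(0.0374), np.float64(0.0376), np.float64(0.0377), np.float64(0.0378)]
row: -0.011 -1.663 0.541 -0.288 0.003 0.0  rows>= 9
```

The cavity plate is home: its top is level, at about 0.0375. Next is the large blue sprue plate.

```bash
python3 -m pendant '0 -0.8 0.25 -0.14 0 0;0 -0.8 0.25 -0.14 0 0;0 -0.8 0.25 -0.14 0 0;0 -0.8 0.25 -0.14 0 0;0 -0.8 0.25 -0.14 0 0;0 -0.8 0.25 -0.14 0 0;0 -0.8 0.25 -0.14 0 0' 1 && python3 -c "
from h import *
go([.631,.2245,.25],.124)"
```

```text
time: 31.1
ee_pos: [0.6356, -0.005, 0.2477]
eef_rot: [-0.705, 0.036, 0.707, 0.035]
ft_force: [0.9, -0.6, -0.1]
width: 0.0871
row: -0.01 -0.912 0.109 -0.149 0.002 -0.001  rows>= 5
```

```bash
python3 -m pendant '0 -0.912 0.109 -0.149 0 0;0 -0.912 0.109 -0.149 0 0;0 -0.912 0.109 -0.149 0 0;0 -0.912 0.109 -0.149 0 0;0 -0.912 0.109 -0.149 0 0;0 -0.912 0.109 -0.149 0 0;0 -0.912 0.109 -0.149 0 0;0 -0.912 0.109 -0.149 0 0' && python3 - <<'E'
from h import *
s,c,p,d=snap('w','w_sp'); print(s['ee_pos'],s['joint_positions'].round(2))
hsv=cv2.cvtColor(p,cv2.COLOR_BGR2HSV); P=cloud(d,c); h=P[...,2]
_,_,o=plate('w_sp',.012,(316,170),.006,.03)
b=(hsv[...,0]>95)&(hsv[...,0]<130)&(hsv[...,1]>100)&(h<.03)&(h>.004); print("blue px",b[110:235,270:360].sum()); 
go([*o[0],.05],o[3])
E
```

```text
time: 31.9
ee_pos: [0.632, 0.2231, 0.2482]
eef_rot: [-0.705, -0.042, 0.706, -0.044]
ft_force: [0.8, -0.2, -0.3]
width: 0.0871
[0.63204314 0.22310843 0.24820573] [-0.01  0.49 -0.59  1.26  0.26  1.47 -2.02]
w_sp rect (array([0.63305878, 0.22677338]), 120.09037780761719, 57.90631103515625, np.float64(0.1310313622483439))
blue px 3128
row: 0.793 -0.014 -0.007 -0.006 0.001 -0.001  rows>= 4
```

View pics/w_sp.png

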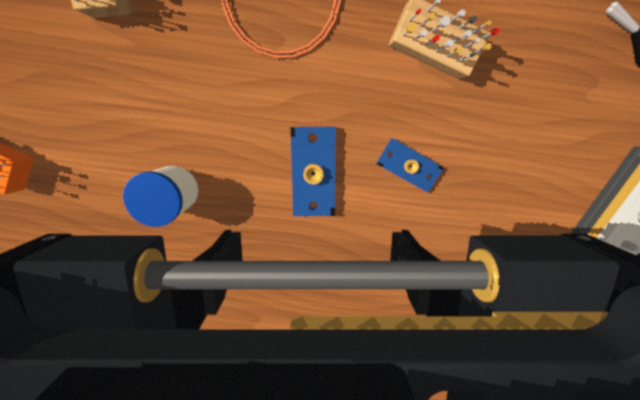

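The sprue plate is at (314,172), measures 120.1 x 57.9 mm and has its brass bush up. The small one at (412,165) and the jar at (155,195) are clear of the fingers.

```bash
python3 -m pendant '0.2 -0.014 -0.007 -0.006 0 0;0.4 -0.014 -0.007 -0.006 0 0;0.6 -0.014 -0.007 -0.006 0 0;0.793 -0.014 -0.007 -0.006 0 0;0.793 -0.014 -0.007 -0.006 0 0;0.793 -0.014 -0.007 -0.006 0 0;0.793 -0.014 -0.007 -0.006 0 0;0.793 -0.014 -0.007 -0.006 0 0'; python3 -c "
from h import *
go([.6331,.2268,.0045],.131)"
```

```text
time: 32.75
ee_pos: [0.6337, 0.2306, 0.0536]
eef_rot: [0.707, 0.048, -0.704, 0.047]
ft_force: [0.6, 0.5, -0.1]
width: 0.0868
row: 0.197 0.015 0.005 0.002 -0.002 0.001  rows>= 1
```

```bash
python3 -m pendant '0.08 0.015 0.004 0.002 -0.002 0;0.15 0.015 0.004 0.002 -0.002 0;0.193 0.015 0.004 0.002 -0.002 0;0.193 0.015 0.004 0.002 -0.002 0;0.193 0.015 0.004 0.002 -0.002 0;0.193 0.015 0.004 0.002 -0.002 0' && python3 -m pendant '0 0 0 0 0 0;0 0 0 0 0 0;0 0 0 0 0 0;0 0 0 0 0 0;0 0 0 0 0 0;0 0 0 0 0 0;0 0 0 0 0 0' -1 30 && python3 -m pendant '-0.1 0 0 0 0 0;-0.2 0 0 0 0 0;-0.3 0 0 0 0 0;-0.4 0 0 0 0 0;-0.48 0 0 0 0 0;-0.48 0 0 0 0 0;-0.48 0 0 0 0 0' && python3 - <<'E'
from h import *
snap('w','w_sph'); fronthole('w_sph',(285,148,350,185)); s=r.read_state(); print(s['ee_pos'],s['ft_force'])
go([.6348,-.2128,.122],-.308)
E
```

```text
time: 33.35
ee_pos: [0.6314, 0.2265, 0.0024]
eef_rot: [-0.704, -0.047, 0.707, -0.047]
ft_force: [0.5, -0.0, -0.1]
width: 0.087
time: 34.05
ee_pos: [0.6313, 0.2262, 0.0021]
eef_rot: [-0.704, -0.046, 0.707, -0.047]
ft_force: [0.5, 0.3, 0.8]
width: 0.0575
time: 34.75
ee_pos: [0.6316, 0.2261, 0.1212]
eef_rot: [-0.704, -0.046, 0.707, -0.047]
ft_force: [0.0, 0.0, -2.6]
width: 0.0574
hole px [315.6 166.9] area [ 19   9  24  21 375] top z 0.1304 world [0.6799 0.2321 0.1304] tool mm [ -9.4   0.4 -48.6]
[0.63119334 0.22579243 0.1204257 ] [-0.23354513 -0.09730331 -2.20171356]
row: -0.004 1.741 0.216 0.293 0.004 -0.001  rows>= 9
```

```bash
python3 -m pendant '0 0.2 0.03 0.03 0 0;0 0.4 0.06 0.06 0 0;0 0.6 0.09 0.1 0 0;0 0.8 0.12 0.13 0 0;0 0.95 0.14 0.15 0 0;0 0.95 0.14 0.15 0 0;0 0.95 0.14 0.15 0 0;0 0.95 0.14 0.15 0 0' && python3 -c "
from h import *
go([.6344,-.2127,.122],-.308)"
```

```text
time: 35.6
ee_pos: [0.6278, -0.0122, 0.1212]
eef_rot: [-0.704, 0.032, 0.708, 0.032]
ft_force: [0.5, 0.8, -2.0]
width: 0.0577
row: -0.004 0.796 -0.099 0.144 0.004 -0.001  rows>= 5
```

```bash
python3 -m pendant '0 0.2 -0.025 0.03 0.001 0;0 0.4 -0.05 0.07 0.002 0;0 0.6 -0.075 0.1 0.003 0;0 0.796 -0.099 0.144 0.003 0;0 0.796 -0.099 0.144 0.003 0;0 0.796 -0.099 0.144 0.003 0;0 0.796 -0.099 0.144 0.003 0;0 0.796 -0.099 0.144 0.003 0' && python3 -m pendant '0.05 0 0 0 0 0;0.1 0 0 0 0 0;0.15 0 0 0 0 0;0.17 0 0 0 0 0;0.17 0 0 0 0 0;0.17 0 0 0 0 0;0.17 0 0 0 0 0' && python3 -c "
from h import *
go([.6344,-.2127,.069],-.308)"
```

```text
time: 36.4
ee_pos: [0.6351, -0.2114, 0.1223]
eef_rot: [0.699, -0.108, -0.699, -0.107]
ft_force: [0.3, 0.3, -2.9]
width: 0.0575
time: 37.1
ee_pos: [0.6349, -0.2144, 0.0805]
eef_rot: [0.699, -0.109, -0.698, -0.108]
ft_force: [0.2, -0.3, -3.1]
width: 0.0576
row: 0.046 -0.006 0.004 -0.001 -0.001 -0.001  rows>= 1
```

```bash
python3 -m pendant '0.02 -0.005 0.004 0 -0.001 0;0.044 -0.005 0.004 0 -0.001 0;0.044 -0.005 0.004 0 -0.001 0;0.044 -0.005 0.004 0 -0.001 0;0.044 -0.005 0.004 0 -0.001 0' && python3 -c "
from h import *
s,c,p,d=snap('w','w_sp2'); print(s['ee_pos']); fronthole('w_sp2',(285,148,350,185))
cv2.imwrite('pics/c_sp2.png',cv2.resize(p[80:240,230:400],None,fx=4,fy=3.7,interpolation=cv2.INTER_CUBIC))
go([.6344,-.2127,.060],-.308)"
```

```text
time: 37.6
ee_pos: [0.634, -0.2129, 0.069]
eef_rot: [-0.698, 0.109, 0.699, 0.108]
ft_force: [0.2, 0.2, -1.8]
width: 0.0575
[ 0.63400651 -0.21285881  0.0689958 ]
hole px [315.4 166.9] area [ 19   9  24  21 378] top z 0.0784 world [ 0.6805 -0.2279  0.0784] tool mm [ -9.4   0.2 -48.8]
row: 0.036 -0.001 -0.001 -0.001 0.0 -0.001  rows>= 1
```

View pics/c_sp2.png

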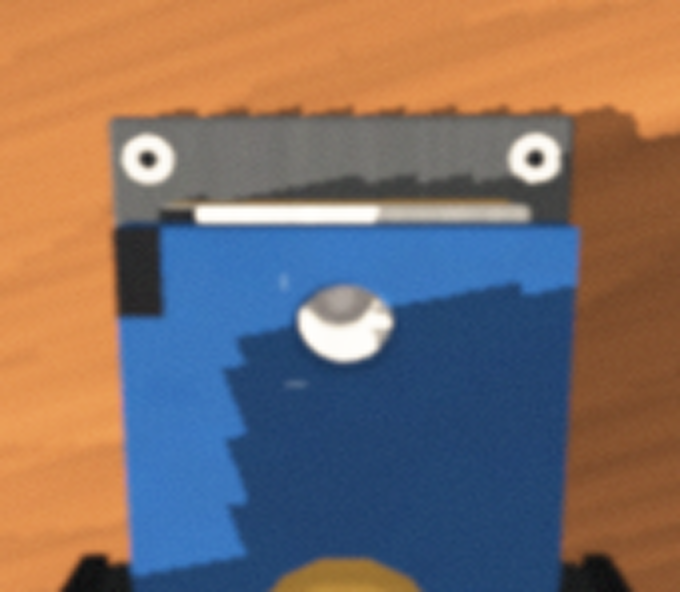

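The pin tip sits at crop (342,299) against the hole centre at (344,322), the same picture that fitted for the cavity plate. I'll lower it.

```bash
python3 -m pendant '0.016 0 0 0 0 0;0.032 0 0 0 0 0;0.048 0 0 0 0 0;0.06 0 0 0 0 0;0.06 0 0 0 0 0' && python3 -m pendant '0.01 0 0 0 0 0;0.02 0 0 0 0 0;0.03 0 0 0 0 0;0.036 0 0 0 0 0;0.036 0 0 0 0 0'
```

```text
time: 38.15
ee_pos: [0.6335, -0.2127, 0.0531]
eef_rot: [-0.698, 0.109, 0.699, 0.108]
ft_force: [-0.2, 0.5, -2.4]
width: 0.0579
time: 38.65
ee_pos: [0.6338, -0.2128, 0.0446]
eef_rot: [-0.698, 0.109, 0.699, 0.108]
ft_force: [0.2, -0.0, -2.0]
width: 0.0573
```

```bash
python3 -m pendant '0.006 0 0 0 0 0;0.012 0 0 0 0 0;0.012 0 0 0 0 0' && python3 -m pendant '0.003 0 0 0 0 0;0.006 0 0 0 0 0;0.006 0 0 0 0 0' && python3 -m pendant '0.003 0 0 0 0 0;0.003 0 0 0 0 0'
```

```text
time: 38.95
ee_pos: [0.6338, -0.2128, 0.0417]
eef_rot: [-0.698, 0.109, 0.699, 0.108]
ft_force: [-0.1, -0.8, -3.1]
width: 0.0575
time: 39.25
ee_pos: [0.6339, -0.2128, 0.0403]
eef_rot: [-0.698, 0.109, 0.699, 0.108]
ft_force: [0.0, 0.5, -2.8]
width: 0.0577
time: 39.45
ee_pos: [0.6339, -0.2129, 0.0401]
eef_rot: [-0.698, 0.109, 0.699, 0.108]
ft_force: [-2.5, 0.6, 2.8]
width: 0.0576
```

Contact came at 0.040, as expected. I'll press lightly, release and check.

```bash
python3 -m pendant '0.003 0 0 0 0 0;0.003 0 0 0 0 0' && python3 -m pendant '-0.004 0 0 0 0 0;-0.004 0 0 0 0 0' && python3 -m pendant '0 0 0 0 0 0;0 0 0 0 0 0;0 0 0 0 0 0;0 0 0 0 0 0;0 0 0 0 0 0' 1 && python3 -m pendant '-0.1 0 0 0 0 0;-0.3 0 0 0 0 0;-0.5 0 0 0 0 0;-0.7 0 0 0 0 0;-0.84 0 0 0 0 0;-0.84 0 0 0 0 0;-0.84 0 0 0 0 0;-0.84 0 0 0 0 0' && python3 - <<'E'
from h import *
s,c,p,d=snap('w','w_s4'); print(s['ee_pos'],s['width']); P=cloud(d,c)
plate('w_s4',.050,(316,170),.042,.064)
print("top z",[np.median(P[v:v+8,a:b,2]).round(4) for v in (130,165,210) for a,b in((293,303),(330,338))])
cv2.imwrite('pics/c_s4.png',cv2.resize(p[80:260,130:500],(740,360),interpolation=cv2.INTER_CUBIC))
E
```

```text
time: 39.65
ee_pos: [0.6339, -0.2129, 0.0401]
eef_rot: [-0.698, 0.109, 0.699, 0.108]
ft_force: [-6.2, 1.3, 8.5]
width: 0.0577
time: 39.85
ee_pos: [0.634, -0.2129, 0.0401]
eef_rot: [-0.698, 0.109, 0.699, 0.108]
ft_force: [-2.1, 0.4, 3.1]
width: 0.0576
time: 40.35
ee_pos: [0.6339, -0.2128, 0.0398]
eef_rot: [-0.698, 0.109, 0.699, 0.108]
ft_force: [-0.4, 0.0, -1.0]
width: 0.0847
time: 41.15
ee_pos: [0.6336, -0.2125, 0.2482]
eef_rot: [-0.697, 0.109, 0.7, 0.108]
ft_force: [0.9, -0.3, -0.1]
width: 0.0872
[ 0.63359028 -0.21252299  0.24821603] 0.08721488744266313
w_s4 rect (array([ 0.63596082, -0.21370834]), 118.10231018066406, 57.895206451416016, np.float64(2.8322381303114805))
top z [np.float64(0.0496), np.float64(0.0497), np.float64(0.0494), np.float64(0.0496), np.float64(0.0495), np.float64(0.0496)]
```

View pics/c_s4.png

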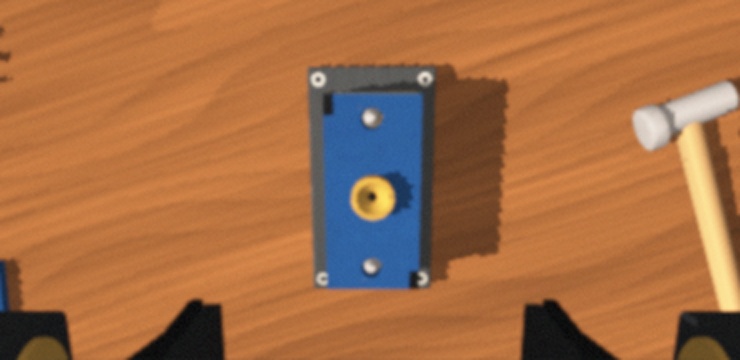

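The stack is complete. The sprue plate is on both pins (crop (372,118) and (372,266)) with the brass bush up at (372,197). Its top is level at 0.0495, and the nominal height is 0.050 less the 0.5 mm bench bias. I'll hand in.

```bash
python3 -m pendant '0 0 0 0 0 0;0 0 0 0 0 0;0 0 0 0 0 0' && python3 -c "
from h import *
print(close_job())"
```

```text
time: 41.5
ee_pos: [0.6341, -0.2126, 0.2494]
eef_rot: [-0.698, 0.109, 0.699, 0.108]
ft_force: [0.4, -0.9, -0.1]
width: 0.0871
the job is handed in; nothing more can be done
None
```

I built the ring mould on its base in the order asked: brass core plate, steel core, aluminium cavity plate, then the large blue sprue plate with its bush up. I released each part before taking the next and handed the job in at 41.5 s. It reported no verdict.

- **Height and fit:** the last wrist view shows both pins through the sprue plate. Its top is level at 49.4–49.7 mm against a nominal 50, with the bench itself reading about 0.5 mm low. The stack is in line with the base to about 0.002 rad and 1.2 mm off its measured centre; camera calibration is good to about 2 mm.
- **Forces:** peak wrist force while seating the parts was about 13 N.
- **Bystanders:** I never moved the spare core, hammer or jar and kept clear of them, but I did not re-measure them at the end.
- **Disagreements:** the description puts the plate and base lengths within 0.5 rad of world y, but in the pictures they lay near world x, so I used the pictures. The steel core's stem read 20.4 mm in the gripper instead of 22, though the camera gave about 21.5 mm. It seated at the right height.

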